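# Push the stuck tin out of the tin rack from behind

### The job

The flat round tin is stuck in the roofed bay of the wooden tin rack. Pick up the wooden push stick, put its round end through the hole in the rack's back wall and push the tin out from behind until it sits flat on the rack's open ledge, completely out from under the roof. Then draw the stick out again and lay it flat on the sideboard, without knocking over or moving the salt shaker, the spice jar and the bowl.

Things in the scene. Friction and masses are not known exactly. Their poses are not given: they have to be found in the camera images.
- rack: Wooden tin rack, fixed, 228 mm long, 114 wide, 67 high. Origin on the sideboard under the middle of the roofed bay; x points the way the tin comes out (roughly world +y). Inside 94 mm wide. Back wall from x = -55 to -45 mm, roof and cheeks on to x = +30 mm. A sprung steel bar under the roof presses on the tin: it takes about 5 to 12 N to slide it out.
- rack_ledge (a point): Middle of the rack's open ledge in front of the roofed bay, on top of the base board (12 mm above the sideboard), 97.5 mm along the rack's x from its origin. The ledge runs from the roof's edge, 67.5 mm behind this point, to the inner face of the 22 mm high end lip, 67.5 mm ahead of it; side rails 24 mm high.
- rack_hole (a point): Centre of the round access hole, 40 mm in diameter, on the outer face of the rack's back wall, 32 mm above the sideboard. Axes as the rack's: x points through the hole towards the tin and the ledge.
- tin_center (a point): Centre (20 mm above its underside) of the flat round metal tin, 86 mm in diameter, 40 mm high, 0.23 kg. It stands on the base board in the bay, its rear edge 0 to 10 mm from the back wall. It is completely out from under the roof when its centre is over 128 mm along x from rack_hole; the end lip stops it at 177 mm.
- stick_grip (a point): Centre of the push stick's handle. Light wood, 200 mm long, 70 g: square handle 80 mm long, 22 x 22 mm, then a round shank 120 mm long, 18 mm thick, on the same axis. It lies on the sideboard behind the rack (-y side), handle away from the rack, axis 11 mm above the surface. x points along the stick to its round end; the handle ends 40 mm behind this point.
- stick_tip (a point): Middle of the flat round end of the push stick's shank, 160 mm along x from stick_grip; same axes.
- salt_shaker: Salt shaker, 44 mm across, 90 mm high, standing beyond the rack. Origin at the centre of its underside. A bystander; it and the spice jar may have changed places.
- spice_jar: Small glass spice jar with steel lid, 52 mm across, 62 mm high, standing beyond the rack. Origin at the centre of its underside. A bystander.
- side_bowl: Small white bowl, 100 mm across, 44 mm high, left of and nearer than the rack. Origin at the centre of its underside. A bystander.
Things that resemble listed ones, but are neither listed nor needed, are in the scene too. Of the things that look like the part that bears stick_grip, the larger one is meant.

How it is judged:
On the way, in this order (a step that is already met when the one before it is completed fails the run):
1. the round end of the stick is through the hole in the back wall (x of stick_tip in the frame of rack_hole between 0.008 and 0.16 m and y of stick_tip in the frame of rack_hole between -0.02 and 0.02 m and z of stick_tip in the frame of rack_hole between -0.02 and 0.02 m), for 0.1 s.
2. with the stick still through the hole, the tin is completely out from under the roof (x of tin_center in the frame of rack_hole above 0.128 m and x of stick_tip in the frame of rack_hole above 0.05 m and y of stick_tip in the frame of rack_hole between -0.045 and 0.045 m and z of stick_tip in the frame of rack_hole below 0.024 m), for 0.1 s.
At the end, for the whole second after the job is handed in: The tin sits flat (within 0.08 rad) on the rack's ledge between its rails, its centre 128 to 182 mm along x from rack_hole (completely out from under the roof), and the stick lies flat on the sideboard, both its handle centre and its round end within 4 to 18 mm above the surface (x of tin_center in the frame of rack_hole between 0.128 and 0.182 m and y of tin_center in the frame of rack_hole between -0.01 and 0.01 m and angle between tin_center's own z axis and vertical below 0.08 rad and height (world z) of tin_center below 0.038 m and height (world z) of stick_grip between 0.004 and 0.018 m and height (world z) of stick_tip between 0.004 and 0.018 m); the robot touches nothing.
It fails at once if salt shaker, spice jar or bowl moved more than 30 mm or tipped over (distance of any of salt_shaker, spice_jar, side_bowl from where it was at the start of the episode above 0.03 m or angle between any of salt_shaker, spice_jar, side_bowl's own z axis and vertical above 0.5 rad).
It also fails if it takes over 54 s, if anything falls off the work surface, if the arm or the gripper's body presses on something with over 40 N, if the wrist force passes 120 N, or if a joint passes its speed limit or range.

### The arm

A 6-joint arm with a two-finger parallel gripper is mounted at the origin on a cart in front of the work surface, level with it; the furniture and walls round the work are solid. World frame = base frame: x ahead of the robot, y to its left, z up, the work surface at z = 0. Lengths are in m, angles in rad, forces in N, time in s.
With the tool pointing down it reaches from about 0.35 to 0.8 m from the base axis. Payload 7.3 kg.
Tool frame: the origin (TCP) lies between the finger pads; the fingertips stand 25 mm ahead of it and the grasp point (between the pads) lies 6 mm ahead of it (r.tip_extent is the distance from the TCP to the fingertips, in m); z points along the fingers, y is the direction in which the jaws open and shut (so a half turn about z gives the same grasp; the last joint's range is limited). The gripper opens to 85 mm and grips with 20 to 120 N. Pads are 22 mm wide; open, the fingers measure 114 mm over their backs; the gripper's body (76 mm by 85 mm) begins 54 mm behind the grasp point. The pads swing forward as they close: fully open they stand 13 mm farther back than shut.
Start: joints at [-1.257, 0.342, 1.524, -0, 1.275, -0.146], TCP at [0.233, -0.47, 0.256] pointing down, gripper open.
Joint ranges: [-2.53, 2.53], [-0.77, 2.02], [0.04, 2.7], [-1, 4.14], [0.28, 2.66], [-3.11, 3.11]. Speed limits (rad/s): [2.57, 2.57, 3.14, 3.14, 3.14, 3.14].

### API

Orientations are given as a unit quaternion [x, y, z, w].
In Python, from workcell import r, command_gripper, optics gives the robot as it stands. The module is installed in compiled form; this text tells all that it offers. Calls block until the motion is done:
- r.reach(position, orientation): joint-space move of the TCP to a pose.
- r.move_straight(position, orientation=None, speed=0.15, max_force=None): straight line of the TCP; orientation=None keeps the orientation; speed is the mean speed in m/s. With max_force (N) it stops when the force on the tool has changed by that much, and returns True; else False.
- r.movej(angles): joint-space move.
- command_gripper(opening, force=None): finger opening in m; force is the grip in N (None keeps the last); returns when the fingers have stopped.
- r.hold(seconds).
- r.solve_ik(position, orientation): joint angles nearest the present ones, or None.
- r.read_state(): the state.
- optics.get_image(name): name is "scene" or "side" or "wrist"; returns (picture, depth): 480x640x3 uint8, red, green, blue; 480x640 float32, m along the optical axis (not along the pixel's ray), 0 where there is no reading.
- optics.camera_model(name): a dict with "K" (3x3 intrinsics, pixels), "R" (3x3) and "t" (3): a world point X has camera coordinates R X + t; the wrist camera has in their place "tool_from_camera" (4x4, takes a point from camera to tool coordinates, whose origin is the TCP and whose axes are the flange's). Camera axes: x right, y down, z forward; pixel columns grow to the right and rows downward; lengths in m; the calibration is good to about 2 mm. A picture is of the moment at which its call begins: read the wrist's pose just before it. camera_model takes no time and is no camera call.
A pose or a line that the arm cannot do raises r.PlanningError and nothing moves.
- r.finish_job(): hands the job in, once; it reports no verdict.
The state is a dict: "time_s": time; "joint_positions": joint angles; "dq": joint speeds; "tau": joint torques, N m; "eef_pos": TCP position; "eef_rot": TCP orientation; "contact_force": force on the tool from outside, world axes, zero at the start; "torque": the same for the moment, N m; "grip_width": finger opening in m.
Only numpy, scipy, OpenCV 4.12 (cv2) and the standard library are available. Lean on these libraries where they do the work, as an engineer would, in place of code of your own. Each camera call takes 0.05 s, during which the arm holds its last target.

## Working session

There is one attempt and no reset: what is moved stays moved. The work goes in short steps, each a Python script; the robot and the scene stay as the last script left them, time stands still between calls to the robot, and variables do not carry over. Pictures are saved under pics/ and viewed, and the job is handed in when it is done.

```bash
mkdir -p pics; cat > h.py <<'E'
import numpy as np, cv2
from workcell import r, command_gripper, optics
from scipy.spatial.transform import Rotation as Ro
def grab(n,f):
    im,d=optics.get_image(n); cv2.imwrite(f'pics/{f}.png',im[:,:,::-1]); np.save(f'pics/{f}.npy',d); return im,d
def world(n,u,v,d):
    m=optics.camera_model(n); p=np.linalg.inv(m['K'])@np.array([u,v,1.])*d
    return m['R'].T@(p-m['t'])
def ray(n,u,v,z):
    m=optics.camera_model(n); q=m['R'].T@(np.linalg.inv(m['K'])@np.array([u,v,1.])); c=-m['R'].T@m['t']
    return c+q*(z-c[2])/q[2]
E
python3 - <<'E'
from h import *
for n in('scene','side'):
    grab(n,n+'0'); m=optics.camera_model(n); print(n,m['K'].round(1).tolist(),(-m['R'].T@m['t']).round(3),m['R'].round(2).tolist())
print(r.read_state()['eef_rot'],r.read_state()['time_s'])
E
```

```text
scene [[441.5, 0.0, 324.6], [0.0, 441.5, 237.2], [0.0, 0.0, 1.0]] [-0.137 -0.567  0.935] [[0.67, -0.74, 0.01], [-0.52, -0.49, -0.7], [0.53, 0.46, -0.71]]
side [[539.7, 0.0, 325.7], [0.0, 539.7, 248.9], [0.0, 0.0, 1.0]] [-1.000e-03  1.159e+00  1.052e+00] [[-0.92, -0.4, 0.01], [-0.25, 0.57, -0.78], [0.31, -0.72, -0.62]]
[ 9.73689175e-01  2.27879155e-01 -4.84393219e-05 -6.92025024e-04] 0.1
```

View pics/scene0.png

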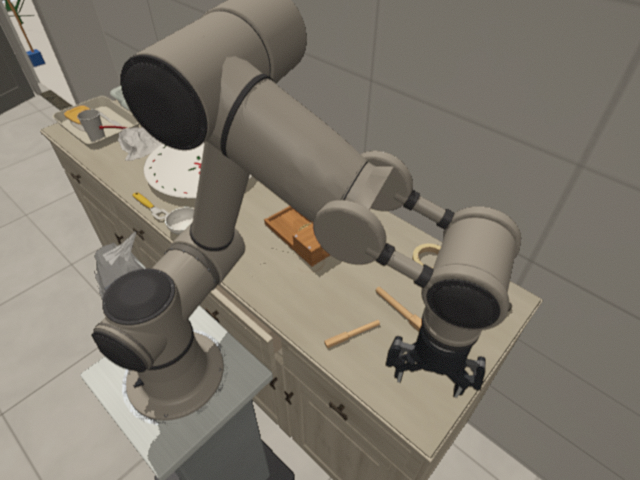

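View pics/side0.png

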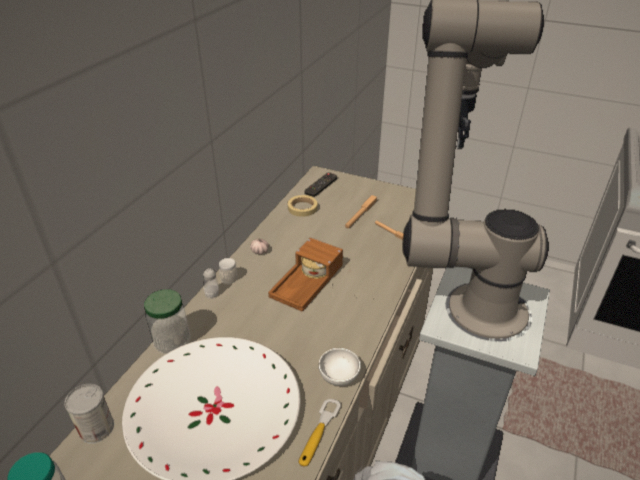

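```bash
python3 - <<'E'
from h import *
a=cv2.imread('pics/scene0.png')[180:360,230:450]; cv2.imwrite('pics/c1.png',cv2.resize(a,(770,630),interpolation=2)[:600])
a=cv2.imread('pics/side0.png')[170:320,250:430]; cv2.imwrite('pics/c2.png',cv2.resize(a,(720,600),interpolation=2))
E
```

```text
(no output)
```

View pics/c1.png

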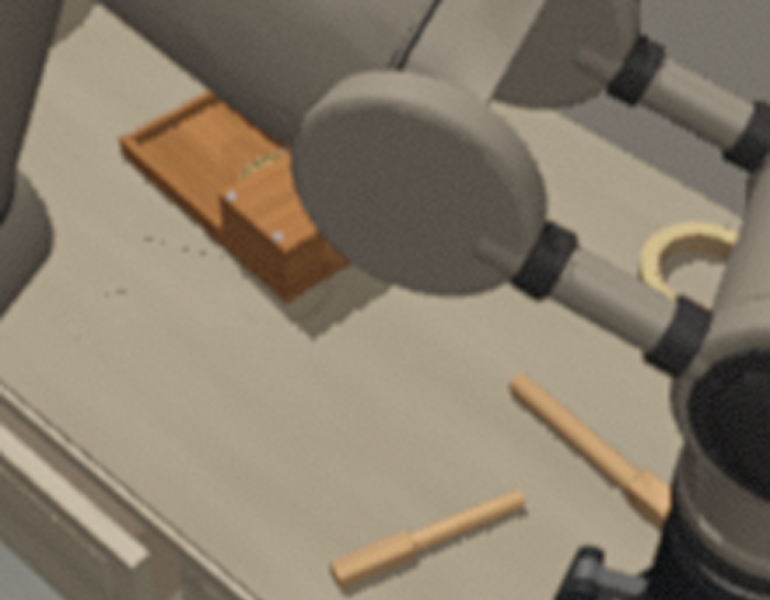

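View pics/c2.png

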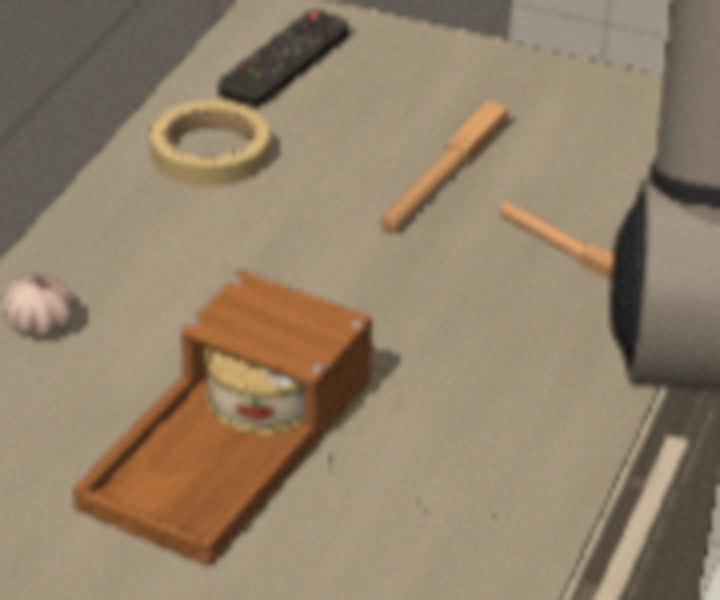

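```bash
python3 - <<'E'
from h import *
def s(u,v,z): 
    p=ray('side',250+u/4,170+v/4,z); print(u,v,p.round(3)); return p
t=s(392,222,.011);g=s(495,112,.02); print(np.linalg.norm((t-g)[:2]))
C=[s(240,272,.067),s(370,318,.067),s(318,382,.067),s(190,325,.067)]
print('shaker',ray('side',212,295,0),'jar',ray('side',228,281,0),'bowl',ray('side',340,378,0))
print('scene',ray('scene',230+515/3.5,180+382/3.5,.011), ray('scene',230+288/3.5,180+300/3.5,0), ray('scene',230+288/3.5,180+245/3.5,.067),ray('scene',230+122/3.5,180+142/3.5,.034))
E
```

```text
392 222 [ 0.495 -0.198  0.011]
495 112 [ 0.469 -0.377  0.02 ]
0.18038431219530612
240 272 [ 0.55  -0.019  0.067]
370 318 [ 0.439 -0.007  0.067]
318 382 [0.446 0.076 0.067]
190 325 [0.557 0.055 0.067]
shaker [0.72957846 0.25669883 0.        ] jar [0.7194923 0.1872131 0.       ] bowl [0.28786542 0.38064826 0.        ]
scene [ 0.49620175 -0.19549145  0.011     ] [ 0.44568482 -0.00788818  0.        ] [ 0.44425809 -0.00979731  0.067     ] [0.45684577 0.19586222 0.034     ]
```

```bash
cat >> h.py <<'E'
def q(a): # tool x (horizontal) at angle a, tool pointing down
    return np.array([np.cos(a/2),np.sin(a/2),0,0])
def wgrab(f):
    s=r.read_state(); T=np.eye(4); T[:3,:3]=Ro.from_quat(s['eef_rot']).as_matrix(); T[:3,3]=s['eef_pos']
    T=T@optics.camera_model('wrist')['tool_from_camera']; np.save(f'pics/{f}_T.npy',T); return grab('wrist',f)
def wray(f,u,v,z):
    T=np.load(f'pics/{f}_T.npy'); K=optics.camera_model('wrist')['K']
    d=T[:3,:3]@np.linalg.inv(K)@np.array([u,v,1.]); c=T[:3,3]; return c+d*(z-c[2])/d[2]
E
python3 - <<'E'
from h import *
print(optics.camera_model('wrist'))
r.reach([0.47,-0.22,0.36],q(np.radians(85)))
wgrab('w1'); print(r.read_state()['time_s'],r.read_state()['joint_positions'])
E
```

```text
{'K': array([[395.69713812,   0.        , 310.56228105],
       [  0.        , 395.69713812, 239.91076135],
       [  0.        ,   0.        ,   1.        ]]), 'tool_from_camera': array([[ 7.55780415e-04, -9.57175411e-01, -2.89507620e-01,
         7.34833169e-02],
       [ 9.99999388e-01,  4.89496738e-04,  9.92187050e-04,
        -1.90429256e-04],
       [-8.07984011e-04, -2.89508193e-01,  9.57175195e-01,
        -1.16953348e-01],
       [ 0.00000000e+00,  0.00000000e+00,  0.00000000e+00,
         1.00000000e+00]])}
1.5 [-5.87528684e-01  2.72456432e-01  1.34062748e+00 -3.82055995e-04
  1.52956286e+00 -4.98089148e-01]
```

View pics/w1.png

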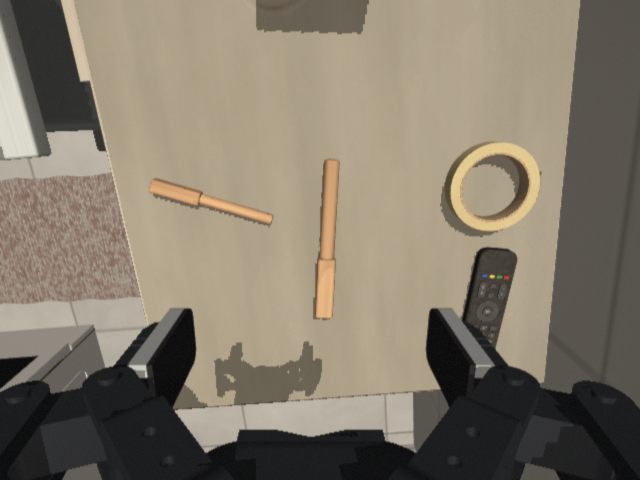

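```bash
python3 - <<'E'
from h import *
for u,v,z in [(331.5,160,.015),(329,258,.011),(326,260,.022),(324.5,318,.011),(256,33,0),(363,33,0),(271,219,.01),(152,186,.01)]: print(u,v,wray('w1',u,v,z).round(4))
a=cv2.imread('pics/w1.png')
cv2.imwrite('pics/c3.png',np.hstack([cv2.resize(a[140:330,280:380],(400,600),interpolation=2)[:600],cv2.resize(a[0:100,230:400],(400,235))[:].repeat(1,0) if 0 else np.zeros((600,10,3),np.uint8)]))
# view of the rack
r.reach([0.47,0.0,0.33],q(np.radians(85)))
wgrab('w2'); grab('scene','scene2');print(r.read_state()['time_s'])
E
```

```text
331.5 160 [ 0.4957 -0.1932  0.015 ]
329 258 [ 0.484  -0.3133  0.011 ]
326 260 [ 0.48   -0.3117  0.022 ]
324.5 318 [ 0.472  -0.3957  0.011 ]
256 33 [ 0.4246 -0.052   0.    ]
363 33 [ 0.5403 -0.0623 -0.    ]
271 219 [ 0.4177 -0.2575  0.01  ]
152 186 [ 0.2822 -0.2052  0.01  ]
2.4917
```

View pics/c3.png

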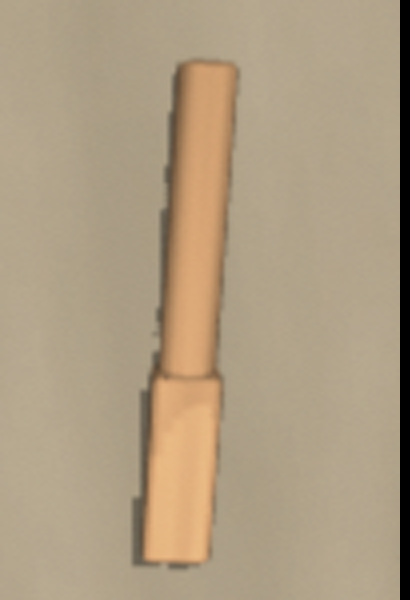

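View pics/w2.png

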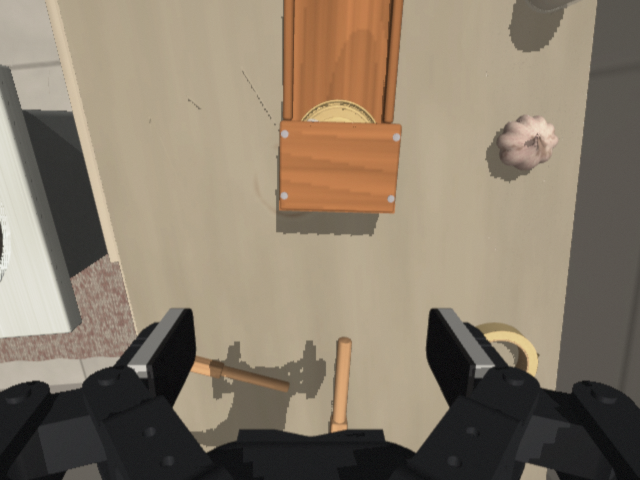

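View pics/scene2.png

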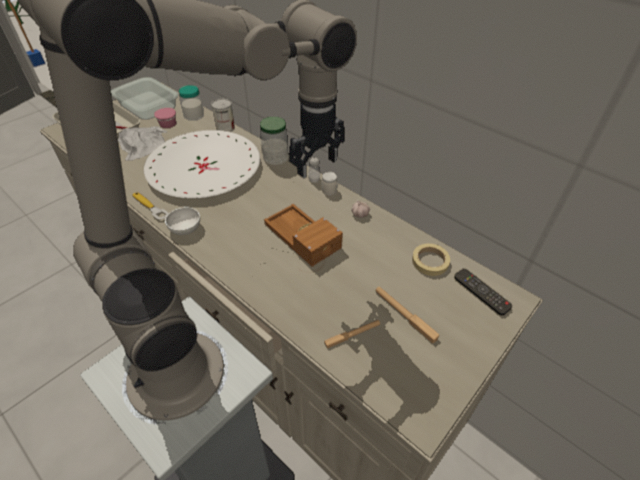

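```bash
python3 - <<'E'
from h import *
a=cv2.imread('pics/w2.png')[0:240,260:430]
cv2.imwrite('pics/c4.png',cv2.resize(a,(425,600),interpolation=2))
E
```

```text
(no output)
```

View pics/c4.png

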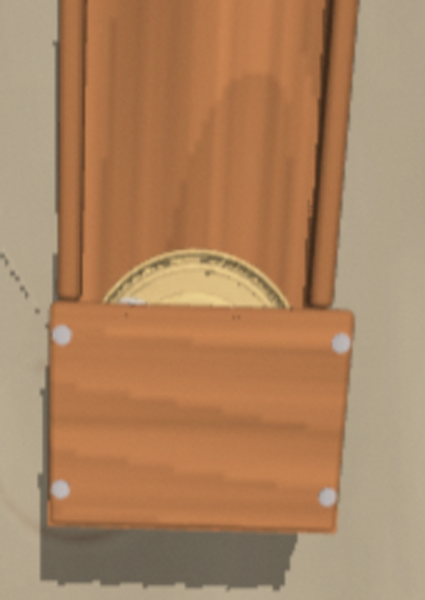

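```bash
python3 - <<'E'
from h import *
P=lambda u,v,z: wray('w2',260+u/2.5,v/2.5,z)
c=[P(*x,.067) for x in[(52,303),(354,311),(337,527),(49,522)]]
for x in c: print(x.round(4))
fl,fr,br,bl=c
print('w',np.linalg.norm(fl-fr),np.linalg.norm(bl-br),'l',np.linalg.norm(fl-bl),np.linalg.norm(fr-br))
for A,B in((bl,fl),(br,fr)): d=B-A; print('ang',np.degrees(np.arctan2(d[1],d[0])))
for A,B in((fl,fr),(bl,br)): d=B-A; print('angw+90',np.degrees(np.arctan2(d[1],d[0]))+90)
for z in(.024,.036):
  for A,B in(((61,0),(59,298)),((358,0),(334,303))):
    a,b=P(*A,z),P(*B,z); d=a-b; print(z,a.round(4),b.round(4),np.degrees(np.arctan2(d[1],d[0])))
print('hole c',(bl+br)/2)
d=np.load('pics/w2.npy')
# depth-based roof points
T=np.load('pics/w2_T.npy');K=optics.camera_model('wrist')['K']
vv,uu=np.mgrid[0:480,0:640]; X=np.linalg.inv(K)@np.stack([uu.ravel(),vv.ravel(),np.ones(uu.size)])*d.ravel(); X=(T[:3,:3]@X).T+T[:3,3]
m=(abs(X[:,2]-.067)<.006)&(X[:,1]>-.05)&(X[:,1]<.12)&(abs(X[:,0]-.5)<.1)&(d.ravel()>0)
Q=X[m]; print(len(Q),Q[:,2].mean()); rect=cv2.minAreaRect(Q[:,:2].astype(np.float32)*1000); print(rect)
m=(abs(X[:,2])<.01)&(d.ravel()>0); print('table z',np.median(X[m,2]))
# stick from w1 depth
d=np.load('pics/w1.npy');T=np.load('pics/w1_T.npy')
X=np.linalg.inv(K)@np.stack([uu.ravel(),vv.ravel(),np.ones(uu.size)])*d.ravel(); X=(T[:3,:3]@X).T+T[:3,3]
m=(X[:,2]>.008)&(X[:,2]<.03)&(X[:,1]>-.41)&(X[:,1]<-.18)&(abs(X[:,0]-.485)<.04)
Q=X[m];print(len(Q),cv2.minAreaRect(Q[:,:2].astype(np.float32)*1000),Q[:,2].max())
E
```

```text
[0.4494 0.0735 0.067 ]
[0.5601 0.061  0.067 ]
[ 0.5518 -0.0201  0.067 ]
[ 0.4393 -0.0082  0.067 ]
w 0.11138086074355344 0.1131102268582502 l 0.08231562605325936 0.08147445621957511
ang 82.92227821411834
ang 84.12988572863674
angw+90 83.53930778402545
angw+90 83.96517925775386
0.024 [0.4617 0.1822 0.024 ] [0.4494 0.0753 0.024 ] 83.45699496414328
0.024 [0.5734 0.1725 0.024 ] [0.5615 0.0636 0.024 ] 83.75232171831037
0.036 [0.4621 0.1791 0.036 ] [0.4502 0.0753 0.036 ] 83.45699496414328
0.036 [0.5707 0.1697 0.036 ] [0.5591 0.0638 0.036 ] 83.75232171831034
hole c [ 0.49553672 -0.01410924  0.067     ]
10650 0.0662094936354732
((499.5995788574219, 26.232675552368164), (85.31494903564453, 114.24644470214844), 83.33192443847656)
table z 0.001951530319195427
2535 ((483.35675048828125, -291.0193176269531), (199.59669494628906, 22.0721492767334), 82.72577667236328) 0.02472320332969169
```

```bash
python3 - <<'E'
from h import *
a=np.radians(82.8); d=np.array([np.cos(a),np.sin(a),0])
g=np.array([.4834,-.2910,0])-.068*d
r.reach(g+[0,0,.13],q(a))
hit=r.move_straight(g+[0,0,.0285],speed=.08,max_force=8)
print(hit,r.read_state()['eef_pos'])
command_gripper(0.01,60)
s=r.read_state();print(s['grip_width'],s['eef_pos'],s['contact_force'])
r.move_straight(g+[0,0,.0495],speed=.08)
wgrab('w3');s=r.read_state();print(s['eef_pos'],s['contact_force'],s['time_s'])
X=np.load('pics/w3.npy');T=np.load('pics/w3_T.npy');K=optics.camera_model('wrist')['K']
vv,uu=np.mgrid[0:480,0:640]; Y=np.linalg.inv(K)@np.stack([uu.ravel(),vv.ravel(),np.ones(uu.size)])*X.ravel(); Y=(T[:3,:3]@Y).T+T[:3,3]
L=(Y-s['eef_pos'])@np.array([d,[d[1],-d[0],0],[0,0,1]]).T
m=(Y[:,2]>.02)&(L[:,0]>.06)&(L[:,0]<.2)&(abs(L[:,1])<.04); Q=L[m]
print(len(Q),Q[:,0].max())
for lo in(.06,.09,.12,.15): k=Q[(Q[:,0]>lo)&(Q[:,0]<lo+.02)]; print(lo,len(k),k[:,1].min(),k[:,1].max(),k[:,2].max()+s['eef_pos'][2]) if len(k) else 0
E
```

```text
False [ 0.47519777 -0.3587412   0.02911138]
0.020485112232412696 [ 0.47508184 -0.35868658  0.02878682] [ 0.09353251 -0.44011131  1.85827975]
[ 0.47486844 -0.35842292  0.04972354] [-0.30147993 -0.41748442 -0.09519843] 6.4917
10497 0.1083270781230545
0.06 4859 -0.008998588798619414 0.009123904170950471 0.16715528893523174
0.09 3646 -0.008994188241134566 0.009202826207953181 0.04284511359332256
```

View pics/w3.png

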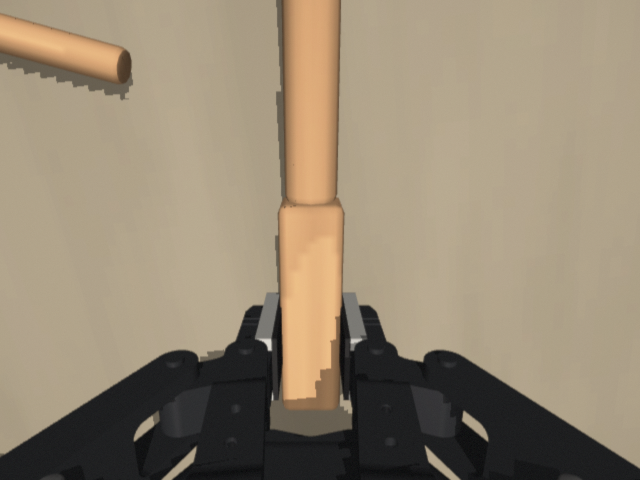

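```bash
cat >> h.py <<'E'
aR=np.radians(83.5); dR=np.array([np.cos(aR),np.sin(aR),0]); hole=np.array([.4996,.0262,0])-.0425*dR
def tcp(tip,z=.0485): return hole+(tip-.168)*dR+[0,0,z]
E
python3 - <<'E'
from h import *
r.move_straight(tcp(-.03),q(aR),speed=.12)
grab('scene','s4');grab('side','d4');wgrab('w4');s=r.read_state();print(s['eef_pos'],s['time_s'],tcp(-.03))
a=cv2.imread('pics/s4.png')[200:350,250:450];b=cv2.imread('pics/d4.png')[170:320,250:450]
cv2.imwrite('pics/c5.png',np.vstack([cv2.resize(a,(400,300)),cv2.resize(b,(400,300))]))
E
```

```text
[ 0.47238577 -0.21333386  0.04844486] 8.0083 [ 0.47237463 -0.21275403  0.0485    ]
```

View pics/c5.png

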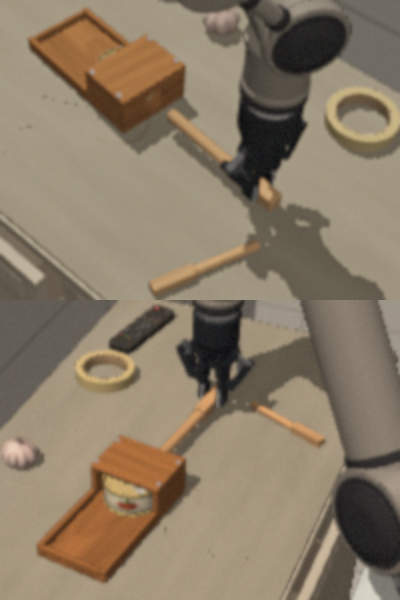

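View pics/w4.png

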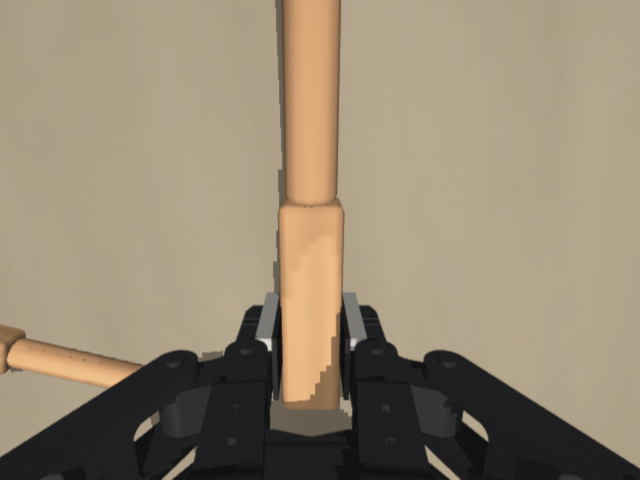

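```bash
python3 - <<'E'
from h import *
st=lambda:(lambda s:print(s['eef_pos'].round(4),s['contact_force'].round(2),round(s['time_s'],2)))(r.read_state())
st()
print(r.move_straight(tcp(.012),speed=.06,max_force=6));st()
print(r.move_straight(tcp(.045),speed=.04,max_force=30));st()
grab('side','d5')
b=cv2.imread('pics/d5.png')[220:320,250:400]
cv2.imwrite('pics/c6.png',cv2.resize(b,(600,400)))
E
```

```text
[ 0.4724 -0.2133  0.0484] [-0.28 -0.26 -0.79] 8.01
False
[ 0.4772 -0.1711  0.0486] [ 0.16 -0.07 -0.18] 8.86
False
[ 0.4814 -0.1391  0.0488] [-0.56 -5.81 -0.84] 9.83
```

View pics/c6.png

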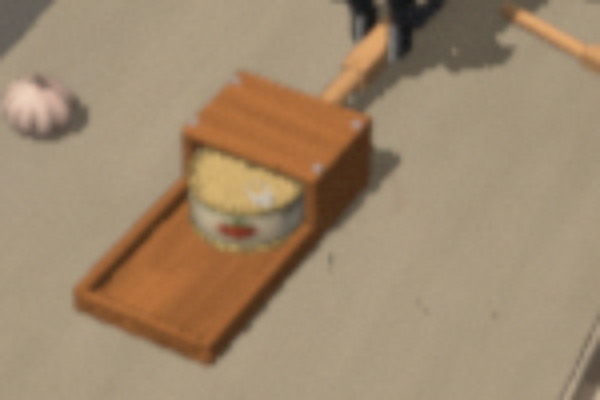

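The tin has come partly out (crop about (245,215)) under about 6 N. I'll keep pushing.

```bash
python3 - <<'E'
from h import *
st=lambda:(lambda s:print(s['eef_pos'].round(4),s['contact_force'].round(2),round(s['time_s'],2)))(r.read_state())
for t in(.075,.105):
    print(r.move_straight(tcp(t),speed=.04,max_force=30));st()
r.hold(.3);st()
grab('side','d6');grab('scene','s6')
b=cv2.imread('pics/d6.png')[220:320,250:400]
cv2.imwrite('pics/c7.png',cv2.resize(b,(600,400)))
E
```

```text
False
[ 0.4842 -0.1082  0.0484] [-0.05  0.14 -0.89] 10.78
False
[ 0.4876 -0.0785  0.0485] [-0.01  0.21  0.1 ] 11.68
[ 0.4876 -0.0788  0.0485] [ 0.15  0.6  -0.67] 11.98
```

View pics/c7.png

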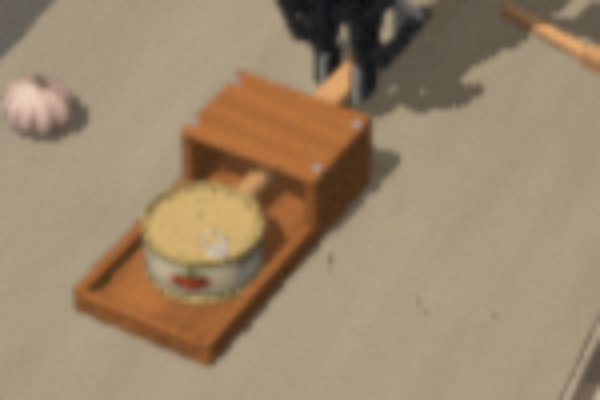

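```bash
cat >> h.py <<'E'
def tin(n,f):
    d=np.load(f'pics/{f}.npy'); m=optics.camera_model(n)
    vv,uu=np.mgrid[0:480,0:640]; X=np.linalg.inv(m['K'])@np.stack([uu.ravel(),vv.ravel(),np.ones(uu.size)])*d.ravel()
    X=(X.T-m['t'])@m['R']; L=(X-hole)@np.array([dR,[-dR[1],dR[0],0],[0,0,1]]).T
    k=(d.ravel()>0)&(L[:,0]>.09)&(L[:,0]<.23)&(abs(L[:,1])<.047)&(L[:,2]>.045)&(L[:,2]<.06)
    Q=L[k]; print(n,len(Q),cv2.minEnclosingCircle(Q[:,:2].astype(np.float32)*1000),Q[:,2].min(),Q[:,2].max(),np.linalg.lstsq(np.c_[Q[:,:2],np.ones(len(Q))],Q[:,2],rcond=None)[0])
E
python3 -c "
from h import *
tin('side','d6');tin('scene','s6')"
```

```text
side 537 ((146.7223663330078, -0.6435915231704712), 47.17861557006836) 0.04510857117645393 0.05986915168137904 [ 0.00731066 -0.00110974  0.04923136]
scene 464 ((146.6916046142578, 0.6208605766296387), 45.77483367919922) 0.04502610983148383 0.05520135637390853 [-0.00440047  0.00521224  0.0488099 ]
```

```bash
python3 - <<'E'
from h import *
st=lambda:(lambda s:print(s['eef_pos'].round(4),s['contact_force'].round(2),round(s['time_s'],2),s['grip_width']))(r.read_state())
print(r.move_straight(tcp(-.03),speed=.1,max_force=15));st()
a=np.radians(82.8); d=np.array([np.cos(a),np.sin(a),0]); g=np.array([.4834,-.2910,0])-.068*d
r.move_straight(g+[0,0,.045],q(a),speed=.12);st()
print(r.move_straight(g+[0,0,.0285],speed=.03,max_force=6));st()
command_gripper(.045);st()
r.move_straight(g+[0,0,.15],speed=.1)
r.reach([.40,-.42,.28],q(a))
st();wgrab('w7');grab('scene','s7');grab('side','d7')
tin('side','d7');tin('scene','s7')
m=optics.camera_model('scene')
dd=np.load('pics/s7.npy');vv,uu=np.mgrid[0:480,0:640]; X=np.linalg.inv(m['K'])@np.stack([uu.ravel(),vv.ravel(),np.ones(uu.size)])*dd.ravel()
X=(X.T-m['t'])@m['R'];L=(X-np.array([.4834,-.291,0]))@np.array([d,[-d[1],d[0],0],[0,0,1]]).T
for lo in(-.1,-.06,.0,.04,.08):
    k=(abs(L[:,1])<.006)&(L[:,0]>lo)&(L[:,0]<lo+.02); print(lo,k.sum(),np.median(L[k,2]) if k.sum() else None)
E
```

```text
False
[ 0.4724 -0.2122  0.0485] [-0.01  0.01 -0.91] 13.58 0.02052210434177967
[ 0.4749 -0.3577  0.045 ] [ 0.31  0.65 -0.32] 14.95 0.020710747817924948
True
[ 0.4747 -0.3581  0.0288] [-0.93  0.01  4.48] 15.48 0.020414568688011055
[ 0.4742 -0.3577  0.0281] [-0.38  0.77  0.03] 15.84 0.04476234424886806
[ 0.4    -0.4192  0.2785] [ 0.09 -0.4  -0.72] 17.9 0.04499128342322075
side 541 ((148.32778930664062, -2.040311813354492), 46.409996032714844) 0.04500184112516819 0.05726132033423194 [ 0.00433475 -0.00567087  0.0495685 ]
scene 478 ((146.98281860351562, 0.3781461715698242), 46.048316955566406) 0.045044025238299736 0.053903368211489756 [3.56365926e-03 8.53511618e-05 4.77987951e-02]
-0.1 35 0.022287343151737523
-0.06 38 0.02130926072007861
0.0 40 0.017983063133209354
0.04 34 0.0177644586356244
0.08 33 0.017432691962193308
```

View pics/s7.png

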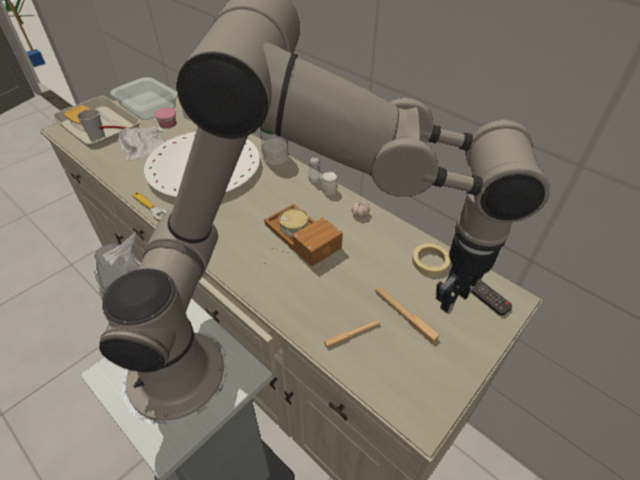

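View pics/d7.png

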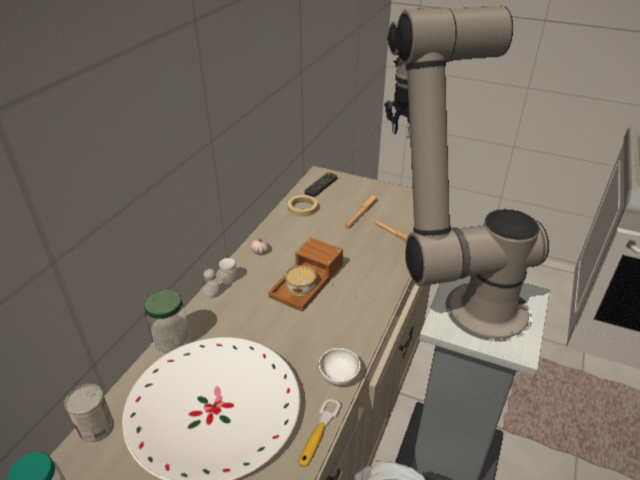

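The tin (side image about (301,279)) sits on the ledge. The stick lies flat at its original place, and the shaker, jar and bowl are at the same pixels as before. I'm handing in.

```bash
python3 -c "
from h import *
r.finish_job()"
```

```text
the job is handed in; nothing more can be done
```

I pushed the tin out onto the rack's open ledge with the larger stick, laid the stick back where it came from, and handed the job in at about 18 s. The hand-in reports no verdict.

- **Push:** I gripped the stick by its handle and put its round end through the back-wall hole. No contact was felt at entry, and the push read about 6 N at the one point where I sampled it.
- **Tin:** The last depth images from both cameras put its centre about 147–148 mm along x from the hole, against the required 128–182 mm. It was within about 2 mm of the middle sideways and sat flat. I did not take a closer picture of it after the stick was withdrawn.
- **Stick:** It lies flat on the sideboard, with its upper surface at about 22 mm over the handle and 17.5 mm over the shank. That puts its axis about 9–11 mm above the surface.
- **Bystanders:** The salt shaker, spice jar and bowl looked unmoved, judged by eye from the side pictures before and after.
- **Robot:** The arm was clear of everything at hand-in.

No check failed. The cameras disagreed only slightly on the tin, by about 1.5 mm along x and 2.5 mm sideways.

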